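# Snap the long cartridge fuse into its spring clips

## Task

Fit the longer of the two spare fuses into the fuse base: hold it lengthwise over the two spring clips and press it straight down, gently, until its chamfered ends spread both clips and it snaps in between them; then bear down on it with a firm, steady push of about 13 N for half a second, so that it lies fully home in its two saddles, and let go. How high the carrier with the clips is set is not known, so feel for the snap and the seat, and never press harder than 20 N. Leave the short fuse and the little brown vial where they are.

Things in the scene. Friction and masses are not known exactly. Their poses are not given: they have to be found in the camera images.
- long_fuse: The fuse to fit, loose, about 120 g, lying on the bench. Square white ceramic body 22 x 22 mm, 44 mm long (along y); a steel cap at each end, first round (20 mm in diameter), its last 10 mm a wedge 14 mm wide, chamfered 45 degrees above and below to a blunt level edge; 84 mm overall along y. Origin: centre of the body's underside, 11 mm below the fuse's axis; z up. Grip the body across x.
- short_fuse: The other spare fuse, same look but only 60 mm long overall (ceramic body 22 x 22 mm, 24 mm long along y); too short for the clips. Same origin and axes. Leave it. The two may lie in either place.
- fuse_base: Fuse base fixed on the bench: grey plate 64 (x) x 136 (y) x 9 mm with end columns 38 mm high at y = +-56 to 66 mm. Origin: centre of its underside, z up. Between the columns a white carrier bears saddles and spring clips; it was set by hand 0 to 15 mm above its lowest place, is not reported and stays as set. The fitted fuse lies along y, centred, either way round.
- saddles_low (a point): Centre point between the two saddles, level with their floors if the carrier is at its lowest (35 mm above the bench); the real floors are 0 to 15 mm higher. The caps lie in the saddles at y = +-24 to 32 mm, so the fuse's origin is home 1 mm below the real floor level. Cheeks 24 mm apart across x, flared, rise 18 mm over the floor. Between the saddles 48 mm (y) are free for fingers, 11 mm down.
- beads_low (a point): Centre point between the clips' beads if the carrier is lowest (50 mm high); really 0 to 15 mm higher. Each bead: steel bar 7 mm thick, 16 mm long in x, at y = +-41 mm, top of its clip. The fuse meets them 11 mm above home; pushing rises to 8 to 14 N until it is 5 mm above home, then the push falls away: they close over it and draw it onto the saddles. It must be centred within 2.5 mm along y.
- clip_a (a joint): Outward swing of the spring clip at the base's +y end, rad: 0 at rest, about 0.15 when a fuse's end edge spreads it fully, about 0.03 with the fuse home and centred (0 to 0.09 if it lies a little off centre).
- clip_b (a joint): The same for the clip at the base's -y end.
- vial: Bystander: small brown glass vial with a white cap, 22 mm in diameter, 44 mm high, standing; origin at the centre of its underside.
Mind the look-alikes: they are no part of the job. Leave any blue look-alike of the long_fuse alone.

How it is judged:
By the outcome, as a careful person would: the job done as asked, in the order asked, and still so for the second after the job is handed in, with the robot touching nothing.
It also fails if it takes over 51 s, if anything falls off the work surface, if the arm or the gripper's body presses on something with over 40 N, if the wrist force passes 120 N, or if a joint passes its speed limit or range.

## Robot

A 6-joint arm with a two-finger parallel gripper is mounted at the origin on a cart in front of the work surface, level with it; the furniture and walls round the work are solid. World frame = base frame: x ahead of the robot, y to its left, z up, the work surface at z = 0. Lengths are in mm, angles in rad, forces in N, time in s.
With the tool pointing down it reaches from about 400 to 925 mm from the base axis. Payload 3.4 kg.
Tool frame: the origin (TCP) lies on the centre line of the jaws, within the pads' length; the fingertips stand 17 mm ahead of it and the grasp point (between the pads) lies 2 mm behind it; z points along the fingers, y is the line along which they close (so a half turn about z gives the same grasp; the last joint's range is limited). The gripper opens to 85 mm and grips with 20 to 120 N. Pads are 22 mm wide; open, the fingers measure 114 mm over their backs; the gripper's body (76 mm by 85 mm) begins 54 mm behind the grasp point. The pads swing forward as they close: fully open they stand 13 mm farther back than shut.
Start: joints at [1.25, 0.307, 1.506, -0, 1.328, -0.073], TCP at [141.055, 557.436, 248.305] pointing down, gripper open.
Joint ranges: [-3.12, 3.12], [-1.05, 2.28], [0.14, 2.33], [-1.42, 4.57], [0.1, 2.73], [-2.68, 2.68]. Speed limits (rad/s): [2.57, 2.57, 3.14, 3.14, 3.14, 3.14].

## Interface

Orientations are given as a rotation vector (axis times angle).
In Python, from cell import arm gives the robot as it stands. The module is installed in compiled form; this text tells all that it offers.
- The arm moves only by the tool carry_out, never from a script. Its argument "deltas" is a list of rows, each an object of numbers: "tx", "ty", "tz": the shift along the tool's x, y, z in m; "turn": the turn about the tool's z in rad. A call has 1 to 20 rows; each row shifts and turns the commanded pose from where the row before left it, along the tool's axes as they then stand; what a row does not reach is not made up. A row lasts 1/8 s, in which the tool goes at most 62.5 mm and 10.7 degrees, less where a joint would pass 70% of its speed; a pose out of reach is approached as far as the arm can. A call is refused whole if a number of a shift passes 0.0625 or a number of a turn 0.188, either way. A call with a gripper value outside its range is refused whole. "fingers" is the opening, from 0 (shut) to 1 (fully open), set as the call begins (left out, the last holds). The fingers move at their own pace and stop on an object; "squeeze" is the grip in N (left out, the last holds). Time passes only in rows, so rows that do not move let the fingers close. It gives the time, the measured TCP pose, the force, the opening and the grip force at its end, in the units of the state.
- arm.read_state(): the state, without advancing time (a new reading comes with each control period).
- arm.snapshot(name): name is "side" or "top" or "wrist"; returns a dict with "frame" (384x512x3 uint8, blue, green, red), "fx", "fy", "cx", "cy" (pixels), "xyz" and "rotation" of the camera in the world. Camera axes: x right, y down, z forward; pixel columns grow to the right and rows downward; lengths in mm; the calibration is good to about 2 mm. A picture is of the moment at which its call begins. There is no depth.
- arm.sign_off(): hands the job in; it is judged then, once.
Trained networks look in a picture, given as the dict that the camera call returned (one of the last four; its "shot" number tells which), for a name from the list of things; names that differ only in an ending like _2 or _b are one class to them, and where a whole thing is asked for, a point or a joint stands for the part that bears it (a point fixed in the world has none). Each returns a list of dicts, best first, with "conf" (0 to 1); they miss things now and then, are a little off and sometimes report something else, mostly with a low value. They report only what shows in the picture. A call takes as long as a camera call. They do not tell look-alikes from the thing itself.
- arm.regions_of(picture, target): "pixels" (384x512 bool, what is visible of it) and "at" ([row, column] in pixels, amid what is visible of it).
The state is a dict: "clock": time; "q": joint angles; "dq": joint speeds; "joint_torque": joint torques, N m; "position": TCP position; "tcp_rot": TCP orientation; "contact_force": force on the tool from outside, world axes, zero at the start; "moment": the same for the moment, N m; "gripper_width": finger opening in mm; "grip_force": force on a finger pad.
Only numpy, scipy, OpenCV 4.12 (cv2) and the standard library are available. Lean on these libraries where they do the work, as an engineer would, in place of code of your own. Each camera call takes 0.05 s, during which the arm holds its last target. There are 200 camera calls.

## Working session

There is one attempt and no reset: what is moved stays moved. The work goes in short steps, Python scripts to look and compute and a tool call to move; the robot and the scene stay as the last step left them, time stands still between calls to the robot, and variables do not carry over. Pictures are saved under pics/ and viewed, at most 10 in all, crops included, and the job is handed in when it is done.

Besides the shell and the picture viewer there is one more tool, called after "Request:" as name(argument=value, ...) on one line, values as JSON. carry_out: Moves the arm, as the interface text tells. Its arguments: {"type":"object","properties":{"deltas":{"type":"array","items":{"type":"object","properties":{"tx":{"type":"number"},"ty":{"type":"number"},"tz":{"type":"number"},"turn":{"type":"number"}}}},"fingers":{"type":"number"},"squeeze":{"type":"number"}},"required":["deltas"]}

```bash
mkdir -p pics
cat > h.py <<'E'
import numpy as np, cv2
from cell import arm
from scipy.spatial.transform import Rotation as R
def rot(r):
    r=np.array(r,float); return r if r.shape==(3,3) else R.from_rotvec(r).as_matrix()
def ray(p,u,v):
    return rot(p["rotation"])@np.array([(u-p["cx"])/p["fx"],(v-p["cy"])/p["fy"],1.])
def at_z(p,u,v,z):
    d=ray(p,u,v); o=np.array(p["xyz"]); return o+d*(z-o[2])/d[2]
def proj(p,X):
    c=rot(p["rotation"]).T@(np.array(X,float)-np.array(p["xyz"])); return c[0]/c[2]*p["fx"]+p["cx"], c[1]/c[2]*p["fy"]+p["cy"]
E
python3 - <<'E'
from h import *
s=arm.read_state(); print({k:np.round(v,3).tolist() for k,v in s.items()})
ims=[]
for n in("top","side"):
    p=arm.snapshot(n); print(n,p["shot"],np.round(p["xyz"],1),np.round(p["rotation"],3).tolist(),p["fx"],p["cx"],p["cy"])
    ims.append(p["frame"])
    for t in("long_fuse","short_fuse","fuse_base","vial"):
        for r in arm.regions_of(p,t)[:4]:
            v,u=r["at"]; px=r["pixels"]; rr=cv2.minAreaRect(np.argwhere(px)[:,::-1].astype(np.float32))
            print(n,t,round(r["conf"],2),"px",int(u),int(v),px.sum(),"rect",np.round(rr[0]),np.round(rr[1]),round(rr[2]),"z11",np.round(at_z(p,u,v,11)))
    cv2.imwrite(f"pics/{n}.png",cv2.resize(p["frame"],(800,600)))
E
```

```text
{'clock': 0.0, 'q': [1.249, 0.308, 1.508, 0.0, 1.328, -0.074], 'dq': [0.0, -0.001, -0.001, 0.001, 0.001, -0.0], 'joint_torque': [0.0, -45.754, -25.192, 0.0, 0.013, 0.0], 'position': [140.848, 556.8, 247.381], 'tcp_rot': [-0.388, -3.117, 0.003], 'contact_force': [0.31, 0.108, -1.737], 'moment': [0.008, -0.005, 0.019], 'grip_force': 0.0, 'gripper_width': 85.539}
top 1 [ 517.4 -144.3  933.2] [-2.165, 2.212, -0.081] 465.08768753448544 252.01697405570553 188.2488715048547
top long_fuse 0.89 px 164 136 423 rect [164. 138.] [12. 41.] 56 z11 [689.  24.  11.]
top long_fuse 0.88 px 236 242 418 rect [237. 244.] [41. 12.] 3 z11 [ 475. -115.   11.]
top short_fuse 0.66 px 311 262 314 rect [312. 263.] [30. 12.] 11 z11 [ 432. -262.   11.]
top fuse_base 0.81 px 249 174 2174 rect [254. 175.] [32. 70.] 69 z11 [ 610. -146.   11.]
top vial 0.54 px 308 194 111 rect [310. 193.] [10. 12.] 63 z11 [ 568. -262.   11.]
top vial 0.35 px 235 182 59 rect [233. 181.] [11.  6.] 72 z11 [ 594. -117.   11.]
side 2 [384.9 559.8 560.8] [-0.384, 2.656, -1.404] 391.4081316459189 257.4253327574876 196.9666849780947
side long_fuse 0.86 px 183 253 292 rect [182. 252.] [27. 11.] 76 z11 [684.  27.  11.]
side long_fuse 0.84 px 296 228 266 rect [298. 231.] [12. 26.] 23 z11 [ 478. -122.   11.]
side long_fuse 0.58 px 244 213 1114 rect [246. 208.] [46. 29.] 90 z11 [ 604. -139.   11.]
side short_fuse 0.66 px 324 196 145 rect [325. 197.] [10. 16.] 14 z11 [ 435. -265.   11.]
side fuse_base 0.81 px 249 211 1071 rect [245. 208.] [45. 27.] 88 z11 [ 597. -151.   11.]
side vial 0.55 px 272 183 109 rect [272. 185.] [16.  7.] 90 z11 [ 574. -286.   11.]
```

View pics/top.png

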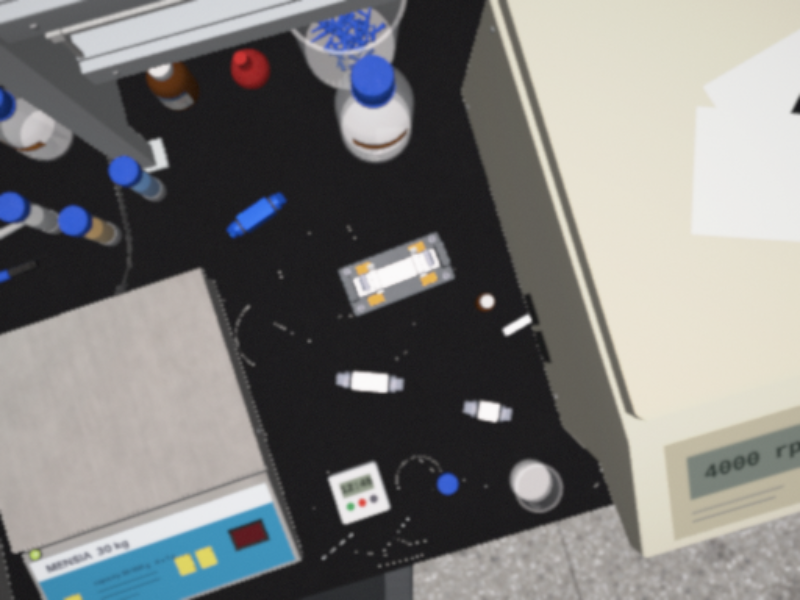

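View pics/side.png

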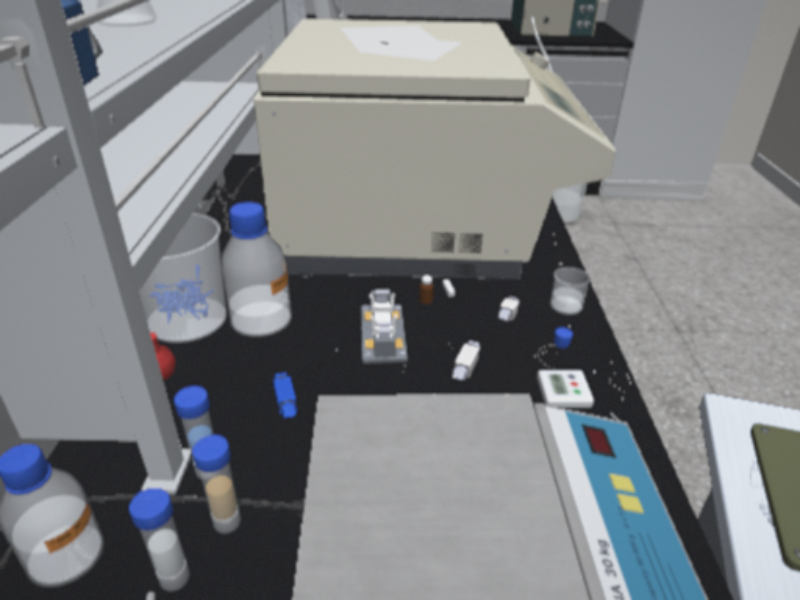

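Top view: blue look-alike at (164,138), white long fuse at (237,244), short fuse at (312,263), base at (253,175), vial at (310,193), all in 512x384 pixels. The side view agrees. The balance lies between the start and the fuse, so I'll go around it at height, via about (450,200).

```bash
cat >> h.py <<'E'
def axis(p,px,z):
    """centre and long-axis yaw (world, deg) of a mask lying at height z"""
    pts=np.argwhere(px)[:,::-1].astype(float)
    W=np.array([at_z(p,u,v,z)[:2] for u,v in pts])
    r=cv2.minAreaRect(W.astype(np.float32)); b=cv2.boxPoints(r)
    e=[b[1]-b[0],b[2]-b[1]]; e=max(e,key=np.linalg.norm)
    return np.round(r[0],1),np.round(r[1],1),round(float(np.degrees(np.arctan2(e[1],e[0]))%180),1)
def plan(target,yaw_closing=None):
    """tool shift to target (mm, world), and turn so tool y lies along yaw_closing (deg)"""
    s=arm.read_state(); M=rot(s["tcp_rot"]); d=M.T@(np.array(target)-s["position"])
    ty=np.degrees(np.arctan2(M[1,1],M[0,1]))
    print("pos",np.round(s["position"],1),"tool x",np.round(M[:,0],3),"y",np.round(M[:,1],3),"z",np.round(M[:,2],3))
    print("shift mm in tool axes",np.round(d,1),"tool y yaw",round(ty,2),"q6",round(s["q"][5],3),"t",s["clock"])
    if yaw_closing is not None:
        w=(yaw_closing-ty+90)%180-90; print("turn about tool z (rad), first or after shifts:",round(-np.radians(w),4))
E
python3 - <<'E'
from h import *
p=arm.snapshot("top")
for r in arm.regions_of(p,"long_fuse")[:2]: print("fuse",r["at"],axis(p,r["pixels"],11))
r=arm.regions_of(p,"fuse_base")[0]; print("base z0..38",axis(p,r["pixels"],9),axis(p,r["pixels"],38))
plan([430,230,250])
E
```

```text
fuse [137.4, 165.6] (array([687.7,  23.6]), array([26.3, 80.6]), 126.2)
fuse [244.9, 235.6] (array([ 472. , -116.3]), array([81.3, 22.6]), 84.7)
base z0..38 (array([ 608.2, -153.7]), array([ 64.7, 136.6]), 110.6) (array([ 605.4, -153.4]), array([ 62.7, 132.3]), 110.6)
pos [141.1 557.5 248.3] tool x [-0.969  0.245  0.   ] y [0.245 0.969 0.   ] z [ 0.  0. -1.]
shift mm in tool axes [-360.4 -246.6   -1.7] tool y yaw 75.8 q6 -0.074 t 0.65
```

Request:
carry_out(deltas=[{"tx":-0.045,"ty":-0.031},{"tx":-0.045,"ty":-0.031},{"tx":-0.045,"ty":-0.031},{"tx":-0.045,"ty":-0.031},{"tx":-0.045,"ty":-0.031},{"tx":-0.045,"ty":-0.031},{"tx":-0.045,"ty":-0.031},{"tx":-0.045,"ty":-0.031},{"tx":-0.018,"ty":-0.0464},{"tx":-0.018,"ty":-0.0464},{"tx":-0.018,"ty":-0.0464},{"tx":-0.018,"ty":-0.0464},{"tx":-0.018,"ty":-0.0464},{"tx":-0.018,"ty":-0.0464},{"tx":-0.018,"ty":-0.0464}])

```text
$.deltas[0]: bad value
```

Request:
carry_out(deltas=[{"turn":0.177},{"turn":0.177},{"turn":0.177},{"turn":0.177},{"turn":0.177},{"turn":0.177},{"turn":0.177},{"turn":0.177},{}])

```text
$.deltas[0]: bad value
```

Run:
```python
from h import *
p=arm.snapshot("wrist"); print(np.round(p["xyz"],1),p["fx"])
for t in("long_fuse","fuse_base","short_fuse"):
    for r in arm.regions_of(p,t)[:3]: print(t,round(r["conf"],2),np.round(r["at"]),r["pixels"].sum(),axis(p,r["pixels"],11))
cv2.imwrite("pics/w1.png",p["frame"])
plan([472,-116.3,200],-5.3)
```

```text
[ 72.2 574.7 374.5] 292.4614396483876
pos [141.  557.4 248.3] tool x [-0.969  0.245  0.   ] y [ 0.245  0.969 -0.   ] z [-0. -0. -1.]
shift mm in tool axes [-486.1 -572.    48.3] tool y yaw 75.8 q6 -0.074 t 0.85
turn about tool z (rad), first or after shifts: 1.4155
```

View pics/w1.png

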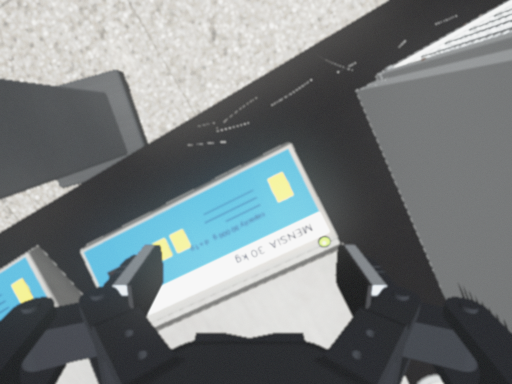

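The rows were refused, most likely because every key has to be given. The arm hasn't moved. The wrist view still shows the balance (Mensia panel around (210,230)) under the start pose.

Request:
carry_out(deltas=[{"tx":-0.045,"ty":-0.031,"tz":0,"turn":0},{"tx":-0.045,"ty":-0.031,"tz":0,"turn":0},{"tx":-0.045,"ty":-0.031,"tz":0,"turn":0},{"tx":-0.045,"ty":-0.031,"tz":0,"turn":0},{"tx":-0.045,"ty":-0.031,"tz":0,"turn":0},{"tx":-0.045,"ty":-0.031,"tz":0,"turn":0},{"tx":-0.045,"ty":-0.031,"tz":0,"turn":0},{"tx":-0.045,"ty":-0.031,"tz":0,"turn":0},{"tx":-0.018,"ty":-0.0464,"tz":0,"turn":0},{"tx":-0.018,"ty":-0.0464,"tz":0,"turn":0},{"tx":-0.018,"ty":-0.0464,"tz":0,"turn":0},{"tx":-0.018,"ty":-0.0464,"tz":0,"turn":0},{"tx":-0.018,"ty":-0.0464,"tz":0,"turn":0},{"tx":-0.018,"ty":-0.0464,"tz":0,"turn":0},{"tx":-0.018,"ty":-0.0464,"tz":0,"turn":0}])

```text
clock: 2.72
position: [471.8, -118.8, 248.6]
tcp_rot: [0.389, 3.117, 0.0]
contact_force: [0.8, 0.3, -0.3]
gripper_width: 85.4
grip_force: 0.0
```

Request:
carry_out(deltas=[{"tx":0,"ty":0,"tz":0,"turn":0.177},{"tx":0,"ty":0,"tz":0,"turn":0.177},{"tx":0,"ty":0,"tz":0,"turn":0.177},{"tx":0,"ty":0,"tz":0,"turn":0.177},{"tx":0,"ty":0,"tz":0,"turn":0.177},{"tx":0,"ty":0,"tz":0,"turn":0.177},{"tx":0,"ty":0,"tz":0,"turn":0.177},{"tx":0,"ty":0,"tz":0,"turn":0.177},{"tx":0,"ty":0,"tz":0,"turn":0}])

```text
clock: 3.85
position: [471.7, -117.1, 248.4]
tcp_rot: [2.32, 2.118, 0.0]
contact_force: [0.0, -0.7, -0.2]
gripper_width: 85.5
grip_force: 0.0
```

Run:
```python
from h import *
p=arm.snapshot("wrist"); print(np.round(p["xyz"],1),p["fx"])
for t in("long_fuse","fuse_base","short_fuse"):
    for r in arm.regions_of(p,t)[:3]: print(t,round(r["conf"],2),np.round(r["at"]),r["pixels"].sum(),axis(p,r["pixels"],11))
cv2.imwrite("pics/w2.png",p["frame"])
plan([472,-116.3,200],-5.3)
```

```text
[478.3 -46.3 374.5] 292.4614396483876
long_fuse 0.8 [165. 249.] 1036 (array([ 473.3, -116.9]), array([81.9, 22.6]), 85.4)
long_fuse 0.68 [ 27. 438.] 1978 (array([690.1,  23.4]), array([34.3, 80.2]), 122.9)
fuse_base 0.77 [185. 357.] 5525 (array([ 610.8, -159.3]), array([ 66.4, 154. ]), 110.0)
short_fuse 0.71 [275. 232.] 530 (array([ 433.2, -264.9]), array([59. , 22.6]), 83.4)
pos [ 471.7 -117.1  248.4] tool x [ 0.091  0.996 -0.   ] y [ 0.996 -0.091  0.   ] z [ 0. -0. -1.]
shift mm in tool axes [ 0.8  0.2 48.4] tool y yaw -5.21 q6 -0.239 t 4.05
turn about tool z (rad), first or after shifts: 0.0016
```

View pics/w2.png

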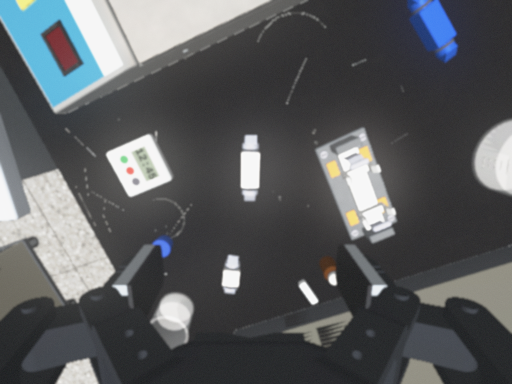

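The wrist view shows the long fuse at (250,167), the base at (357,185), the short fuse at (232,273) and the vial at (331,270). This matches the top camera to within 1.5 mm, and the gripper is aligned, so I'll descend and grasp.

Request:
carry_out(deltas=[{"tx":0.0005,"ty":0.001,"tz":0.04,"turn":0},{"tx":0,"ty":0,"tz":0.05,"turn":0},{"tx":0,"ty":0,"tz":0.05,"turn":0},{"tx":0,"ty":0,"tz":0.045,"turn":0},{"tx":0,"ty":0,"tz":0.025,"turn":0},{"tx":0,"ty":0,"tz":0.012,"turn":0},{"tx":0,"ty":0,"tz":0.006,"turn":0},{"tx":0,"ty":0,"tz":0,"turn":0}])

```text
clock: 5.05
position: [473.3, -116.8, 20.7]
tcp_rot: [2.321, 2.116, 0.001]
contact_force: [0.3, 0.4, 0.2]
gripper_width: 85.4
grip_force: 0.0
```

Request:
carry_out(deltas=[{"tx":0,"ty":0,"tz":0,"turn":0},{"tx":0,"ty":0,"tz":0,"turn":0},{"tx":0,"ty":0,"tz":0,"turn":0},{"tx":0,"ty":0,"tz":0,"turn":0},{"tx":0,"ty":0,"tz":0,"turn":0},{"tx":0,"ty":0,"tz":0,"turn":0},{"tx":0,"ty":0,"tz":0,"turn":0},{"tx":0,"ty":0,"tz":0,"turn":0}], fingers=0, squeeze=60)

```text
clock: 6.05
position: [473.1, -116.8, 20.9]
tcp_rot: [2.322, 2.115, 0.001]
contact_force: [-0.4, -0.7, 5.5]
gripper_width: 20.6
grip_force: 59.6
```

Request:
carry_out(deltas=[{"tx":0,"ty":0,"tz":-0.01,"turn":0},{"tx":0,"ty":0,"tz":-0.04,"turn":0},{"tx":0,"ty":0,"tz":-0.05,"turn":0},{"tx":0,"ty":0,"tz":-0.03,"turn":0},{"tx":0,"ty":0,"tz":0,"turn":-0.15},{"tx":0,"ty":0,"tz":0,"turn":-0.15},{"tx":0,"ty":0,"tz":0,"turn":-0.15},{"tx":-0.0202,"ty":0.0283,"tz":0,"turn":0},{"tx":-0.0202,"ty":0.0283,"tz":0,"turn":0},{"tx":-0.0202,"ty":0.0283,"tz":0,"turn":0},{"tx":-0.0202,"ty":0.0283,"tz":0,"turn":0},{"tx":0,"ty":0,"tz":0,"turn":0},{"tx":0,"ty":0,"tz":0,"turn":0}])

```text
clock: 7.68
position: [605.8, -152.4, 149.9]
tcp_rot: [-1.79, -2.579, 0.001]
contact_force: [-0.7, -0.1, -0.5]
gripper_width: 20.6
grip_force: 59.1
```

Run:
```python
from h import *
s=arm.read_state(); print(s["gripper_width"],s["contact_force"])
p=arm.snapshot("wrist"); print(np.round(p["xyz"],1))
q=arm.snapshot("top")
for t in("long_fuse","fuse_base","clip_a","clip_b","saddles_low"):
  for n,pp in(("w",p),("t",q)):
    for r in arm.regions_of(pp,t)[:3]: print(n,t,round(r["conf"],2),np.round(r["at"]),r["pixels"].sum())
cv2.imwrite("pics/w3.png",cv2.resize(p["frame"],(800,600),interpolation=cv2.INTER_CUBIC))
import pickle; pickle.dump((p,q),open("w3.pkl","wb"))
plan([607.7,-152.5,150],20.6)
```

```text
20.586742635942063 [-0.67192214 -0.10514073 -0.47952133]
[581.4 -86.  276.1]
w long_fuse 0.89 [ 36. 424.] 2875
w long_fuse 0.86 [246. 249.] 6087
t long_fuse 0.56 [178. 231.] 40
t long_fuse 0.55 [194. 313.] 54
w fuse_base 0.83 [158. 256.] 5667
t fuse_base 0.92 [183. 231.] 718
w clip_a 0.95 [151. 256.] 426
w clip_b 0.95 [151. 256.] 426
w saddles_low 0.72 [158. 258.] 5555
t saddles_low 0.82 [187. 232.] 692
pos [ 607.  -152.8  150.4] tool x [-0.349  0.937 -0.   ] y [0.937 0.349 0.   ] z [ 0. -0. -1.]
shift mm in tool axes [0.  0.7 0.4] tool y yaw 20.45 q6 -0.671 t 8.275
turn about tool z (rad), first or after shifts: -0.0025
```

View pics/w3.png

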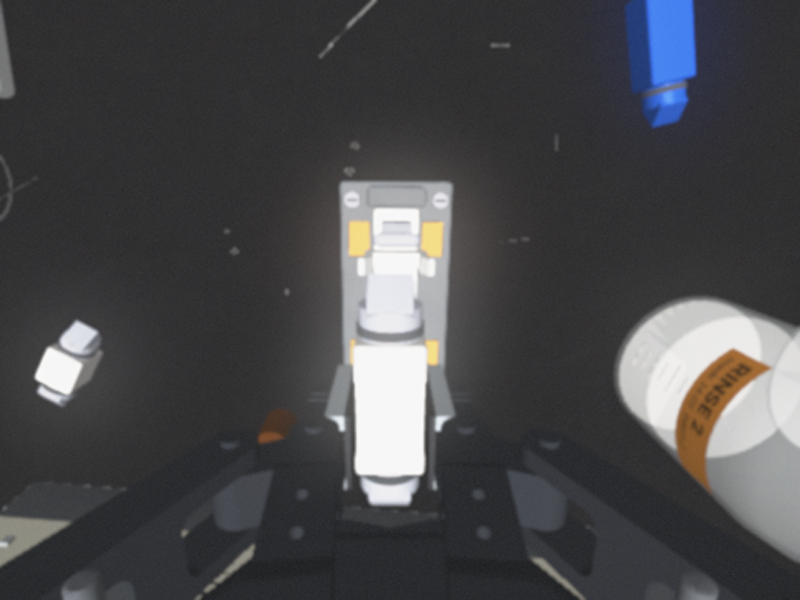

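The wrist view (800x600) shows the long fuse straight in the jaws, its body spanning rows 347–475 and columns 354–425. The far half of the base lies ahead of it, with the plate's far edge at row 183 and columns 341–452, and the clip bead near (397,238). Next I'll turn edges into positions relative to the TCP.

Run:
```python
from h import *
import pickle; p,q=pickle.load(open("w3.pkl","rb"))
T=np.array([607.,-152.8,150.4]); M=rot(arm.read_state()["tcp_rot"])
def rel(u,v,z,k=.64): return np.round((M.T@(at_z(p,u*k,v*k,z)-T))[:2],1)
zt=T[2]-20.9+22
print("body corners top",[rel(u,v,zt) for u,v in((355,347),(424,347),(354,475),(425,475))])
print("cap tips z axis",rel(390,275,zt-11+1.5),rel(390,503,zt-11+1.5))
print("plate far corners z9",rel(341,183,9),rel(452,183,9))
print("plate edges z9 at row 340",rel(343,340,9),rel(447,340,9))
print("bead", [rel(397,238,z) for z in(50,57,65)])
# image gradient profiles for refinement
g=cv2.cvtColor(p["frame"],cv2.COLOR_BGR2GRAY).astype(float)
print("column 254 rows 108-150",g[108:152,250:258].mean(1).round().astype(int).tolist())
print("rows 215-235",g[215:236,245:253].mean(1).round().astype(int).tolist())
print("rows 295-325",g[295:326,245:253].mean(1).round().astype(int).tolist())
print("row 125 cols 212-296",g[122:128,212:296].mean(0).round().astype(int).tolist())
cv2.imwrite("pics/w3c.png",cv2.resize(p["frame"][105:245,200:306],None,fx=4,fy=4,interpolation=cv2.INTER_CUBIC))
```

```text
body corners top [array([ 23. , -10.8]), array([23. ,  9.3]), array([-20.6, -12. ]), array([-20.5,  10.6])]
cap tips z axis [42.4 -0.7] [-39.   -0.5]
plate far corners z9 [ 66.4 -28.4] [66.5 34.2]
plate edges z9 at row 340 [-28.  -29.8] [-27.8  34.9]
bead [array([41. ,  2.8]), array([41.9,  2.7]), array([43. ,  2.5])]
column 254 rows 108-150 [72, 72, 74, 74, 75, 75, 77, 97, 132, 156, 154, 150, 160, 169, 173, 174, 174, 174, 175, 175, 175, 174, 170, 164, 174, 217, 244, 248, 247, 247, 247, 248, 246, 217, 190, 210, 220, 223, 223, 220, 214, 212, 224, 232]
rows 215-235 [140, 140, 142, 162, 205, 227, 235, 242, 246, 247, 247, 247, 247, 247, 247, 247, 247, 247, 247, 247, 247]
rows 295-325 [247, 247, 247, 247, 247, 247, 247, 246, 242, 221, 166, 125, 116, 119, 136, 181, 223, 236, 239, 238, 238, 238, 238, 238, 236, 227, 208, 170, 120, 71, 53]
row 125 cols 212-296 [68, 67, 67, 69, 81, 113, 146, 171, 190, 205, 210, 214, 216, 218, 215, 212, 208, 197, 180, 175, 176, 173, 163, 156, 162, 170, 171, 172, 172, 172, 172, 173, 174, 174, 174, 174, 174, 174, 174, 174, 174, 174, 174, 174, 174, 174, 174, 174, 174, 174, 174, 174, 174, 174, 174, 174, 173, 174, 172, 167, 161, 164, 175, 179, 181, 190, 202, 211, 215, 216, 215, 213, 208, 202, 191, 174, 150, 118, 86, 73, 71, 71, 70, 70]
```

View pics/w3c.png

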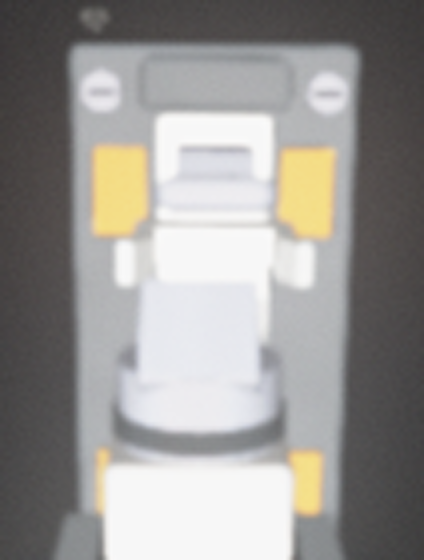

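Request:
carry_out(deltas=[{"tx":-0.0015,"ty":0.003,"tz":0.02,"turn":0},{"tx":0,"ty":0,"tz":0.02,"turn":0},{"tx":0,"ty":0,"tz":0.012,"turn":0},{"tx":0,"ty":0,"tz":0,"turn":0},{"tx":0,"ty":0,"tz":0,"turn":0}])

```text
clock: 8.9
position: [610.9, -153.3, 98.9]
tcp_rot: [1.791, 2.58, 0.0]
contact_force: [0.2, -0.4, -2.0]
gripper_width: 20.8
grip_force: 59.1
```

Run:
```python
from h import *
import pickle
S=[]
p=arm.snapshot("wrist"); 
for i in range(3): arm.snapshot("side"); S.append(arm.read_state()["position"])
s=arm.read_state(); print(np.round(S,1),np.round(s["contact_force"],1)); T=np.mean(S,0)
pickle.dump((p,T,s["tcp_rot"]),open("w4.pkl","wb"))
p4=p
M=rot(s["tcp_rot"])
def rel(u,v,z): return np.round((M.T@(at_z(p,u,v,z)-T))[:2],1)
r=arm.regions_of(p,"clip_a")
for x in r[:2]:
    a=np.argwhere(x["pixels"]); print("clip",x["conf"],a.min(0),a.max(0),[ (rel(a[:,1].mean(),a[:,0].min(),z),rel(a[:,1].mean(),a[:,0].max(),z)) for z in (50,65)])
cv2.imwrite("pics/w4.png",cv2.resize(p["frame"][40:330,150:362],None,fx=2,fy=2,interpolation=cv2.INTER_CUBIC))
```

```text
[[ 611.1 -153.4   99.2]
 [ 611.  -153.4   99.2]
 [ 610.9 -153.3   99.1]] [ 0.1  0.5 -1.6]
clip 0.96 [144 229] [166 265] [(array([52. , -1.3]), array([38.8, -1.3])), (array([53.6, -1.2]), array([41.6, -1.2]))]
```

View pics/w4.png

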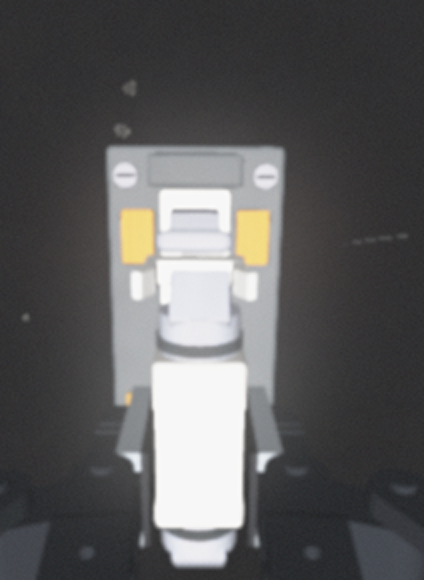

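The crop shows the fuse over the base. Body columns run about 153–245. The plate spans columns 107–284 with its far edge at row 147. The white bar at row 241 is the clip top. Lateral alignment now looks close, so I'll get sub-pixel edges.

Run:
```python
from h import *
import pickle; p,T,tr=pickle.load(open("w4.pkl","rb")); M=rot(tr)
g=cv2.cvtColor(p["frame"],cv2.COLOR_BGR2GRAY).astype(float)
def rel(u,v,z): return np.round((M.T@(at_z(p,u,v,z)-T))[:2],1)
def cross(a,o):  # strongest gradient, subpixel
    d=np.abs(np.gradient(a)); i=int(d[1:-1].argmax())+1; i0=max(i-2,0); w=d[i0:i+3]
    return o+i0+(w*np.arange(len(w))).sum()/w.sum()
def row(r,c0,c1): return cross(g[r-3:r+4,c0:c1].mean(0),c0)
def col(c0,c1,r0,r1): return cross(g[r0:r1,c0:c1].mean(1),r0)
zt=T[2]-20.9+22
for r in (125,140,200,225): 
    a,b=row(r,195,215),row(r,280,300); print("plate row",r,round(a,1),round(b,1),rel(a,r,9),rel(b,r,9))
for r in (240,270,295):
    a,b=row(r,220,235),row(r,264,280); print("body row",r,round(a,1),round(b,1),rel(a,r,zt),rel(b,r,zt))
e=col(225,270,105,125); print("plate far",round(e,1),rel(248,e,9))
a,b=col(235,262,214,228),col(235,262,294,312); print("body ends",a,b,rel(249,a,zt),rel(249,b,zt))
b=col(238,260,315,330); print("near tip",b,rel(249,b,zt-10))
e=col(240,258,165,182); print("far tip",e,rel(249,e,zt-12))
# column pocket and top: outer/inner edges
print(g[110:180,240:256].mean(1).round().astype(int).tolist())
for z in(38,50,57,65): print(z,"rows 117,133,145,156,164,170",[rel(248,v,z)[0] for v in(117,133,145,156,164,170)])
print("bar x", row(160,222,235),row(160,260,270))
```

```text
plate row 125 203.1 291.0 [ 61. -33.] [61.1 30.1]
plate row 140 203.9 290.7 [ 50.4 -33. ] [50.5 30.3]
plate row 200 205.9 287.8 [  4.7 -33.3] [ 4.7 30. ]
plate row 225 206.8 286.6 [-16.  -33.4] [-16.   29.8]
body row 240 225.7 272.7 [ 13.3 -10.8] [13.3 11. ]
body row 270 227.0 271.2 [ -2.4 -10.5] [-2.4 10.7]
body row 295 226.4 271.6 [-16.3 -11.1] [-16.3  11.2]
plate far 112.7 [69.6 -0.8]
body ends 218.168358714044 304.04980899206583 [24.1  0. ] [-21.5   0.1]
near tip 322.75020587427946 [-40.9   0.1]
far tip 169.44543209876542 [44.2 -0. ]
[72, 74, 93, 128, 154, 157, 145, 146, 161, 169, 171, 171, 172, 172, 172, 172, 173, 172, 173, 174, 172, 166, 157, 163, 200, 240, 248, 247, 247, 247, 247, 247, 248, 246, 213, 169, 187, 214, 221, 221, 221, 222, 222, 219, 211, 207, 218, 228, 233, 235, 235, 236, 237, 234, 226, 219, 223, 221, 200, 201, 235, 247, 247, 247, 246, 239, 232, 231, 231, 232]
38 rows 117,133,145,156,164,170 [np.float64(67.2), np.float64(57.5), np.float64(50.1), np.float64(43.1), np.float64(37.9), np.float64(34.0)]
50 rows 117,133,145,156,164,170 [np.float64(67.5), np.float64(58.4), np.float64(51.4), np.float64(44.9), np.float64(40.0), np.float64(36.4)]
57 rows 117,133,145,156,164,170 [np.float64(67.6), np.float64(58.9), np.float64(52.2), np.float64(45.9), np.float64(41.3), np.float64(37.8)]
65 rows 117,133,145,156,164,170 [np.float64(67.8), np.float64(59.5), np.float64(53.1), np.float64(47.1), np.float64(42.7), np.float64(39.3)]
bar x 226.45327754532775 264.00738552437224
```

Request:
carry_out(deltas=[{"tx":0,"ty":-0.0013,"tz":0.005,"turn":0},{"tx":0,"ty":0,"tz":0.005,"turn":0},{"tx":0,"ty":0,"tz":0.004,"turn":0},{"tx":0,"ty":0,"tz":0,"turn":0},{"tx":0,"ty":0,"tz":0,"turn":0}])

```text
clock: 9.78
position: [609.2, -153.6, 84.2]
tcp_rot: [-1.792, -2.581, 0.0]
contact_force: [-0.1, -0.4, -0.8]
gripper_width: 20.8
grip_force: 59.1
```

Request:
carry_out(deltas=[{"tx":0,"ty":0,"tz":0.0015,"turn":0},{"tx":0,"ty":0,"tz":0.0015,"turn":0},{"tx":0,"ty":0,"tz":0,"turn":0}])

```text
clock: 10.15
position: [609.1, -153.6, 81.2]
tcp_rot: [-1.792, -2.58, 0.0]
contact_force: [-0.0, 0.1, -1.4]
gripper_width: 20.7
grip_force: 59.1
```

Request:
carry_out(deltas=[{"tx":0,"ty":0,"tz":0.0015,"turn":0},{"tx":0,"ty":0,"tz":0.0015,"turn":0},{"tx":0,"ty":0,"tz":0,"turn":0}])

```text
clock: 10.52
position: [609.1, -153.6, 78.1]
tcp_rot: [-1.792, -2.58, 0.0]
contact_force: [0.3, -0.1, -1.4]
gripper_width: 20.5
grip_force: 59.1
```

Request:
carry_out(deltas=[{"tx":0,"ty":0,"tz":0.001,"turn":0},{"tx":0,"ty":0,"tz":0.001,"turn":0},{"tx":0,"ty":0,"tz":0,"turn":0}])

```text
clock: 10.9
position: [609.1, -153.6, 76.2]
tcp_rot: [-1.792, -2.58, 0.0]
contact_force: [0.8, -0.4, -0.9]
gripper_width: 20.6
grip_force: 59.1
```

Request:
carry_out(deltas=[{"tx":0,"ty":0,"tz":0.001,"turn":0},{"tx":0,"ty":0,"tz":0.001,"turn":0},{"tx":0,"ty":0,"tz":0,"turn":0}])

```text
clock: 11.28
position: [609.1, -153.6, 74.2]
tcp_rot: [-1.792, -2.58, 0.0]
contact_force: [-0.6, 0.6, -1.0]
gripper_width: 20.7
grip_force: 59.1
```

Request:
carry_out(deltas=[{"tx":0,"ty":0,"tz":0.001,"turn":0},{"tx":0,"ty":0,"tz":0.001,"turn":0},{"tx":0,"ty":0,"tz":0,"turn":0}])

```text
clock: 11.65
position: [609.1, -153.6, 72.2]
tcp_rot: [-1.792, -2.58, 0.0]
contact_force: [0.0, 0.7, -1.5]
gripper_width: 20.4
grip_force: 59.1
```

Request:
carry_out(deltas=[{"tx":0,"ty":0,"tz":0.001,"turn":0},{"tx":0,"ty":0,"tz":0.001,"turn":0},{"tx":0,"ty":0,"tz":0,"turn":0}])

```text
clock: 12.02
position: [609.0, -153.6, 70.2]
tcp_rot: [-1.792, -2.58, 0.0]
contact_force: [-0.8, -0.5, -1.5]
gripper_width: 20.4
grip_force: 59.1
```

Request:
carry_out(deltas=[{"tx":0,"ty":0,"tz":0.001,"turn":0},{"tx":0,"ty":0,"tz":0.001,"turn":0},{"tx":0,"ty":0,"tz":0,"turn":0}])

```text
clock: 12.4
position: [609.1, -153.6, 68.2]
tcp_rot: [-1.792, -2.58, 0.0]
contact_force: [0.6, 0.3, -1.7]
gripper_width: 20.3
grip_force: 59.1
```

Request:
carry_out(deltas=[{"tx":0,"ty":0,"tz":0.001,"turn":0},{"tx":0,"ty":0,"tz":0.001,"turn":0},{"tx":0,"ty":0,"tz":0,"turn":0}])

```text
clock: 12.78
position: [609.1, -153.4, 66.3]
tcp_rot: [-1.792, -2.58, -0.0]
contact_force: [-1.3, 1.1, -0.7]
gripper_width: 20.4
grip_force: 59.3
```

Request:
carry_out(deltas=[{"tx":0,"ty":0,"tz":0.001,"turn":0},{"tx":0,"ty":0,"tz":0,"turn":0}])

```text
clock: 13.02
position: [609.3, -153.5, 65.7]
tcp_rot: [1.791, 2.58, 0.001]
contact_force: [-1.1, 1.7, 4.2]
gripper_width: 20.6
grip_force: 59.7
```

Request:
carry_out(deltas=[{"tx":0,"ty":0,"tz":0.001,"turn":0},{"tx":0,"ty":0,"tz":0,"turn":0}])

```text
clock: 13.28
position: [609.9, -153.9, 65.2]
tcp_rot: [1.791, 2.579, 0.001]
contact_force: [-0.6, 1.0, 5.7]
gripper_width: 20.8
grip_force: 60.1
```

Request:
carry_out(deltas=[{"tx":0.0005,"ty":0,"tz":0.001,"turn":0},{"tx":0,"ty":0,"tz":0,"turn":0}])

```text
clock: 13.52
position: [610.2, -153.8, 64.6]
tcp_rot: [1.79, 2.578, 0.001]
contact_force: [0.0, 0.7, 6.8]
gripper_width: 20.3
grip_force: 60.3
```

Request:
carry_out(deltas=[{"tx":0,"ty":0,"tz":0.001,"turn":0},{"tx":0,"ty":0,"tz":0,"turn":0}])

```text
clock: 13.78
position: [610.5, -153.9, 64.0]
tcp_rot: [1.789, 2.577, 0.001]
contact_force: [-1.2, 0.8, 8.7]
gripper_width: 20.6
grip_force: 60.4
```

Request:
carry_out(deltas=[{"tx":0,"ty":-0.0008,"tz":0.001,"turn":0},{"tx":0,"ty":0,"tz":0,"turn":0}])

```text
clock: 14.02
position: [610.2, -154.1, 62.9]
tcp_rot: [1.789, 2.577, 0.002]
contact_force: [0.5, 0.8, 5.6]
gripper_width: 20.4
grip_force: 60.2
```

Request:
carry_out(deltas=[{"tx":0,"ty":0,"tz":0.001,"turn":0},{"tx":0,"ty":0,"tz":0,"turn":0}])

```text
clock: 14.28
position: [608.6, -153.6, 60.2]
tcp_rot: [1.791, 2.58, 0.0]
contact_force: [0.6, 0.7, -1.3]
gripper_width: 20.8
grip_force: 59.3
```

Request:
carry_out(deltas=[{"tx":0,"ty":0,"tz":0.001,"turn":0},{"tx":0,"ty":0,"tz":0.001,"turn":0},{"tx":0,"ty":0,"tz":0,"turn":0}])

```text
clock: 14.65
position: [607.3, -153.3, 57.2]
tcp_rot: [-1.79, -2.579, 0.001]
contact_force: [-0.2, -0.8, -6.7]
gripper_width: 20.4
grip_force: 58.8
```

Request:
carry_out(deltas=[{"tx":0,"ty":0,"tz":0.001,"turn":0},{"tx":0,"ty":0,"tz":0.001,"turn":0},{"tx":0,"ty":0,"tz":0,"turn":0}])

```text
clock: 15.02
position: [608.0, -153.4, 56.1]
tcp_rot: [-1.792, -2.58, 0.0]
contact_force: [-0.1, 0.5, -6.4]
gripper_width: 20.6
grip_force: 58.9
```

Request:
carry_out(deltas=[{"tx":0,"ty":0,"tz":0.001,"turn":0},{"tx":0,"ty":0,"tz":0,"turn":0}])

```text
clock: 15.28
position: [608.3, -153.4, 55.5]
tcp_rot: [1.792, 2.58, 0.0]
contact_force: [-0.4, 0.1, -2.3]
gripper_width: 20.6
grip_force: 59.3
```

Request:
carry_out(deltas=[{"tx":0,"ty":0,"tz":0.001,"turn":0},{"tx":0,"ty":0,"tz":0,"turn":0}])

```text
clock: 15.52
position: [608.4, -153.4, 55.4]
tcp_rot: [1.791, 2.58, 0.0]
contact_force: [-2.5, 0.5, 5.5]
gripper_width: 20.4
grip_force: 60.3
```

Request:
carry_out(deltas=[{"tx":0,"ty":0,"tz":0.0005,"turn":0},{"tx":0,"ty":0,"tz":0,"turn":0}])

```text
clock: 15.78
position: [608.4, -153.5, 55.3]
tcp_rot: [1.791, 2.58, 0.0]
contact_force: [-3.9, 0.6, 8.4]
gripper_width: 20.8
grip_force: 60.7
```

Request:
carry_out(deltas=[{"tx":0,"ty":0,"tz":0.0004,"turn":0},{"tx":0,"ty":0,"tz":0,"turn":0}])

```text
clock: 16.02
position: [608.4, -153.4, 55.3]
tcp_rot: [1.791, 2.58, 0.0]
contact_force: [-3.6, 0.3, 11.2]
gripper_width: 20.7
grip_force: 60.9
```

Request:
carry_out(deltas=[{"tx":0,"ty":0,"tz":0.0003,"turn":0},{"tx":0,"ty":0,"tz":0,"turn":0},{"tx":0,"ty":0,"tz":0,"turn":0},{"tx":0,"ty":0,"tz":0,"turn":0}])

```text
clock: 16.52
position: [608.4, -153.4, 55.3]
tcp_rot: [1.791, 2.58, 0.001]
contact_force: [-4.7, 1.6, 11.8]
gripper_width: 20.6
grip_force: 61.1
```

Request:
carry_out(deltas=[{"tx":0,"ty":0,"tz":0,"turn":0},{"tx":0,"ty":0,"tz":0,"turn":0},{"tx":0,"ty":0,"tz":0,"turn":0},{"tx":0,"ty":0,"tz":0,"turn":0}])

```text
clock: 17.02
position: [608.4, -153.4, 55.3]
tcp_rot: [1.791, 2.58, 0.001]
contact_force: [-3.6, 2.0, 12.1]
gripper_width: 20.8
grip_force: 61.1
```

Request:
carry_out(deltas=[{"tx":0,"ty":0,"tz":0.0002,"turn":0},{"tx":0,"ty":0,"tz":0,"turn":0},{"tx":0,"ty":0,"tz":0,"turn":0},{"tx":0,"ty":0,"tz":0,"turn":0}])

```text
clock: 17.52
position: [608.4, -153.5, 55.3]
tcp_rot: [1.791, 2.58, 0.001]
contact_force: [-4.9, 1.4, 13.4]
gripper_width: 20.5
grip_force: 61.2
```

Request:
carry_out(deltas=[{"tx":0,"ty":0,"tz":0,"turn":0},{"tx":0,"ty":0,"tz":0,"turn":0},{"tx":0,"ty":0,"tz":0,"turn":0},{"tx":0,"ty":0,"tz":0,"turn":0}])

```text
clock: 18.02
position: [608.5, -153.5, 55.3]
tcp_rot: [1.791, 2.579, 0.001]
contact_force: [-4.4, 1.3, 12.4]
gripper_width: 20.3
grip_force: 61.2
```

Request:
carry_out(deltas=[{"tx":0,"ty":0,"tz":-0.001,"turn":0},{"tx":0,"ty":0,"tz":-0.0009,"turn":0},{"tx":0,"ty":0,"tz":0,"turn":0}])

```text
clock: 18.4
position: [608.4, -153.4, 55.4]
tcp_rot: [1.791, 2.58, 0.0]
contact_force: [-2.0, 1.6, 6.7]
gripper_width: 20.6
grip_force: 60.3
```

Request:
carry_out(deltas=[{"tx":0,"ty":0,"tz":0,"turn":0},{"tx":0,"ty":0,"tz":0,"turn":0},{"tx":0,"ty":0,"tz":0,"turn":0},{"tx":0,"ty":0,"tz":0,"turn":0},{"tx":0,"ty":0,"tz":0,"turn":0},{"tx":0,"ty":0,"tz":0,"turn":0}], fingers=0.5)

```text
clock: 19.15
position: [608.3, -153.4, 54.8]
tcp_rot: [-1.792, -2.581, 0.0]
contact_force: [-0.1, -0.3, 0.7]
gripper_width: 42.8
grip_force: 0.0
```

Released cleanly with no residual load. Now I'll lift away and check.

Request:
carry_out(deltas=[{"tx":0,"ty":0,"tz":-0.01,"turn":0},{"tx":0,"ty":0,"tz":-0.03,"turn":0},{"tx":0,"ty":0,"tz":-0.05,"turn":0},{"tx":0,"ty":0,"tz":-0.05,"turn":0},{"tx":-0.05,"ty":0,"tz":-0.02,"turn":0},{"tx":-0.04,"ty":0,"tz":0,"turn":0},{"tx":0,"ty":0,"tz":0,"turn":0}])

```text
clock: 20.02
position: [640.8, -240.8, 216.0]
tcp_rot: [1.793, 2.575, -0.0]
contact_force: [-1.3, 0.6, 0.8]
gripper_width: 43.0
grip_force: 0.0
```

Run:
```python
from h import *
s=arm.read_state(); M=rot(s["tcp_rot"]); T=np.array(s["position"]); print(np.round(T,1))
p=arm.snapshot("wrist"); 
for t in("long_fuse","fuse_base"):
    for r in arm.regions_of(p,t)[:2]: print(t,round(r["conf"],2),np.round(r["at"]),r["pixels"].sum(),axis(p,r["pixels"],45))
cv2.imwrite("pics/w5.png",cv2.resize(p["frame"],(800,600),interpolation=cv2.INTER_CUBIC))
```

```text
[ 640.8 -240.8  216. ]
long_fuse 0.64 [ 82. 251.] 1922 (array([ 608.7, -152.9]), array([22.5, 77.7]), 111.0)
fuse_base 0.72 [ 77. 259.] 6355 (array([ 609.8, -153.3]), array([ 57.6, 127.4]), 110.0)
```

View pics/w5.png

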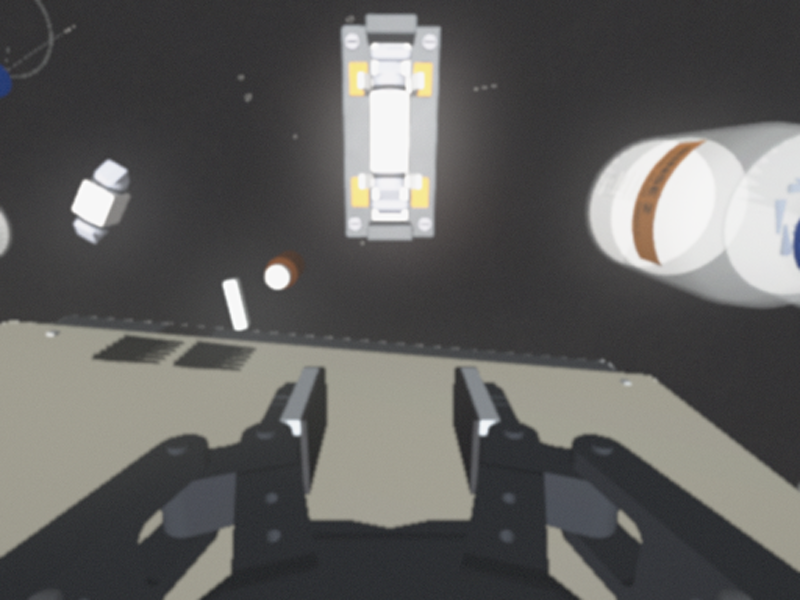

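The fuse lies in the base between both clips, with the body at (390,130), centred and straight. The short fuse at (100,203) and the vial at (280,270) are untouched, and the gripper is clear.

```bash
python3 -c "
from cell import arm
print(arm.sign_off())"
```

```text
the job is handed in; nothing more can be done
None
```

The long fuse snapped into both clips, was pushed home at about 13 N for a second (13.4 N highest reading), and was released; the final picture shows it centred with the short fuse and vial untouched, and the job was handed in at about 20 s of the 51 s allowed.

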